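Unclip the charged battery pack

ROBOT

A 6-joint arm with a two-finger parallel gripper is mounted at the origin on a cart in front of the work surface, level with it; the furniture and walls round the work are solid. World frame = base frame: x ahead of the robot, y to its left, z up, the work surface at z = 0. Lengths are in m, angles in rad, forces in N, time in s.
With the tool pointing down it reaches from about 0.325 to 0.9 m from the base axis. Payload 6.1 kg.
Tool frame: the origin (TCP) lies at the very end of the fingers, on their centre line; the grasp point (between the pads) lies 19 mm behind it; z points along the fingers, y is the line along which they close (so a half turn about z gives the same grasp; the last joint's range is limited). The gripper opens to 87 mm and grips with 3 to 60 N. Pads are 19 mm wide; open, the fingers measure 117 mm over their backs; the gripper's body (75 mm by 190 mm) begins 51 mm behind the grasp point.
Start: joints at [-1.308, 0.22, 1.526, -0, 1.395, -0.126], TCP at [0.237, -0.578, 0.223] pointing down, gripper open.
Joint ranges: [-2.98, 2.98], [-0.91, 2.08], [0.09, 2.57], [-1.24, 4.39], [0.2, 2.65], [-2.68, 2.68]. Speed limits (rad/s): [2.57, 2.57, 3.01, 3.14, 3.14, 3.14].

INTERFACE

Orientations are given as a unit quaternion [w, x, y, z].
In Python, from bench import manip gives the robot as it stands. The module is installed in compiled form; this text tells all that it offers. Calls block until the motion is done:
- manip.move_pose(position, orientation): joint-space move of the TCP to a pose.
- manip.servo_line(position, rot=None, vel=0.15, stop_force=None): straight line of the TCP; rot=None keeps the orientation; vel is the mean speed in m/s. With stop_force (N) it stops when the force on the tool has changed by that much, and returns True; else False.
- manip.set_joints(angles): joint-space move.
- manip.command_gripper(opening): opening from 0.0 (shut) to 1.0 (fully open); the grip force is fixed at half the most; returns when the fingers have stopped.
- manip.dwell(seconds).
- manip.ik(position, orientation): joint angles nearest the present ones, or None.
- manip.state(): the state.
- manip.read_camera(name): name is "scene" or "top" or "wrist"; returns a dict with "image" (384x512x3 uint8, red, green, blue), "K" (3x3 intrinsics, pixels), "k1" (the pictures are not rectified: a ray, as slopes to the right and down, at radius r is drawn at 1 + k1 r^2 times it, then the intrinsics apply), "R" (3x3) and "t" (3): a world point X has camera coordinates R X + t. Camera axes: x right, y down, z forward; pixel columns grow to the right and rows downward; lengths in m; the calibration is good to about 2 mm. A picture is of the moment at which its call begins. There is no depth.
A pose or a line that the arm cannot do raises manip.PlanningError and nothing moves.
- manip.finish_job(): hands the job in; it is judged then, once.
The state is a dict: "t": time; "joints": joint angles; "qd": joint speeds; "joint_efforts": joint torques, N m; "tcp_pos": TCP position; "eef_rot": TCP orientation; "contact_force": force on the tool from outside, world axes, zero at the start; "moment": the same for the moment, N m; "opening": opening from 0.0 (shut) to 1.0 (fully open); "grasp_force": force on a finger pad.
Only numpy, scipy, OpenCV 4.12 (cv2) and the standard library are available. Lean on these libraries where they do the work, as an engineer would, in place of code of your own. Each camera call takes 0.05 s, during which the arm holds its last target. There are 200 camera calls.

TASK

Take the charged battery pack, the one with the green lamp on top, off the charger: squeeze its two orange release buttons together and keep them pressed while you pull it straight up. Then set it down upright in the blue tray without dropping it, let go, and leave the pack with the red lamp in the charger.

Things in the scene. Friction and masses are not known exactly. Their poses are not given: they have to be found in the camera images.
- charged_pack_mid (a point): centre (half-way up) of the charged battery pack: upright black block, yellow panels on its y faces, orange buttons on its x faces, a green lamp bar on top; 46 mm along x without buttons, 56 mm along y, 88 mm high (z), 0.35 to 0.6 kg. Loose, but clipped in a charger bay: 28 mm of it is sunk in, 1.5 mm play all round; it is free once pulled 30 mm up
- charged_pack_button (a joint): travel of its two release buttons, geared together: 0 out (latched), 0.005 m fully in; sprung, 3 to 8 N. Pads 34 mm wide (y), 28 mm high, one on each x face, centred 16 mm above the pack's centre; 58 mm wide over both, 48 mm pressed. Each ends in a tooth near the pack's foot, standing out 5 mm, hooked under the bay's lip: pull only with the buttons at least 4 mm in
- flat_pack_mid (a point): centre (half-way up) of the other battery pack, the same but with a red lamp bar on top; clipped in the other bay of the grey charger, where it stays. The charger is fixed to the bench, 100 x 230 x 40 mm high, its top 40 mm and its bay floors 12 mm above the bench; the two bays lie along the packs' y, 114 mm apart
- tray: blue open tray fixed to the bench, 150 mm along its x, 190 mm along its y, its rim 36 mm and its inner floor 14 mm above the bench, walls 4 mm thick; origin at the centre of its underside (on the bench), z up

How it is judged:
By the outcome, as a careful person would: the job done as asked, in the order asked, and still so for the second after the job is handed in, with the robot touching nothing.
It also fails if it takes over 40 s, if anything falls off the work surface, if the arm or the gripper's body presses on something with over 40 N, if the wrist force passes 120 N, or if a joint passes its speed limit or range.

## Working session

There is one attempt and no reset: what is moved stays moved. The work goes in short steps, each a Python script; the robot and the scene stay as the last script left them, time stands still between calls to the robot, and variables do not carry over. Pictures are saved under pics/ and viewed, at most 10 in all, crops included, and the job is handed in when it is done.

```bash
mkdir -p pics; cat > h.py <<'E'
import numpy as np, cv2
from bench import manip
def snap(n,f=None):
    c=manip.read_camera(n)
    if f: cv2.imwrite(f'pics/{f}.png',c['image'][:,:,::-1])
    return c
def cast(c,uv,z):
    uv=np.array(uv,float).reshape(-1,1,2)
    p=cv2.undistortPoints(uv,c['K'],np.array([c['k1'],0,0,0.])).reshape(-1,2)
    o=-c['R'].T@c['t']
    d=np.c_[p,np.ones(len(p))]@c['R']
    return o+d*((z-o[2])/d[:,2])[:,None]
def blobs(c,lo,hi,amin=15):
    h=cv2.cvtColor(c['image'],cv2.COLOR_RGB2HSV)
    m=cv2.inRange(h,np.array(lo),np.array(hi))
    cs,_=cv2.findContours(m,cv2.RETR_EXTERNAL,cv2.CHAIN_APPROX_NONE)
    return sorted([k for k in cs if cv2.contourArea(k)>amin],key=cv2.contourArea,reverse=True)
def cen(k):
    m=cv2.moments(k); return m['m10']/m['m00'],m['m01']/m['m00']
E
python3 - <<'E'
from h import *
a=snap('top','top0'); b=snap('scene','scene0')
cv2.imwrite('pics/both.png',cv2.resize(np.hstack([a['image'],b['image']])[:,:,::-1],(800,300),interpolation=cv2.INTER_AREA))
for n,c in(('top',a),('scene',b)):
    print(n,-c['R'].T@c['t'],c['k1'])
    for nm,lo,hi in(('green',(45,90,90),(85,255,255)),('red',(0,150,90),(5,255,255)),('blue',(95,110,50),(125,255,255)),('orange',(7,150,120),(20,255,255)),('yellow',(21,120,100),(35,255,255))):
        for k in blobs(c,lo,hi)[:5]: print(nm,cv2.contourArea(k),np.round(cen(k),1),cv2.boundingRect(k))
E
```

```text
top [0.33083001 0.00639735 1.04965158] -0.14780522054893236
green 54.5 [196.6 191.6] (191, 188, 12, 8)
green 39.0 [376.3 130.6] (374, 122, 7, 17)
green 21.5 [406.9 129.2] (400, 126, 11, 6)
red 309.5 [484.2 222.3] (467, 212, 35, 22)
red 188.5 [489.6 105. ] (481, 92, 17, 26)
red 89.5 [203.6 375. ] (196, 359, 17, 25)
red 56.5 [245.1 176.8] (239, 173, 13, 9)
blue 4653.5 [360.4 187. ] (316, 150, 90, 76)
blue 1377.0 [331.8  55.7] (314, 23, 41, 62)
blue 136.5 [439.4 170.1] (425, 166, 31, 9)
blue 129.5 [442.7 184.9] (428, 180, 30, 10)
blue 35.0 [506.9 162.8] (502, 160, 10, 7)
orange 202.5 [124.8 194.2] (120, 173, 10, 44)
orange 186.5 [142.7 283.8] (137, 273, 17, 24)
orange 82.5 [143.2 372.3] (137, 359, 17, 20)
orange 74.0 [453.6 262.3] (447, 253, 14, 14)
orange 53.5 [ 26.  271.3] (12, 269, 24, 6)
yellow 319.5 [ 19.4 151.6] (0, 143, 42, 18)
yellow 78.5 [341.   24.8] (336, 18, 12, 13)
yellow 60.0 [507.2 216.3] (502, 212, 10, 10)
yellow 38.5 [505.1 193.4] (492, 190, 20, 7)
scene [0.1426076  0.83562286 0.6117767 ] 0.04140027612779521
green 37.5 [229.2 222.4] (226, 218, 8, 9)
red 113.0 [353.1 135.4] (342, 129, 24, 13)
red 24.0 [238.5 192.6] (235, 190, 8, 7)
red 23.5 [263.5 114.2] (259, 112, 10, 6)
blue 2196.0 [288.9 172.6] (255, 150, 66, 45)
blue 78.5 [169.4 106. ] (163, 100, 14, 15)
blue 22.5 [300.1 142.7] (297, 138, 7, 12)
blue 20.0 [179.1 116.5] (177, 111, 6, 12)
orange 73.5 [242.3 235.9] (240, 225, 6, 22)
orange 58.0 [250.1 205.6] (248, 196, 6, 21)
orange 16.0 [225.6 204.3] (224, 195, 5, 18)
yellow 237.5 [227.1 242. ] (219, 234, 17, 17)
yellow 174.5 [236.9 209.3] (229, 203, 16, 16)
yellow 121.0 [361.7 123. ] (351, 117, 21, 13)
```

View pics/top0.png

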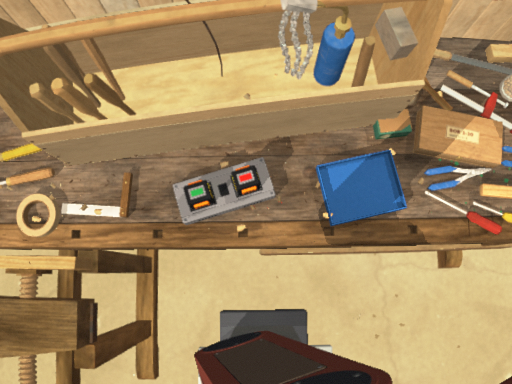

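View pics/scene0.png

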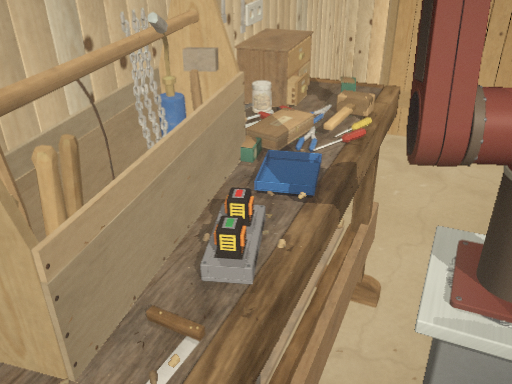

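The top view shows the charger, with the green lamp at (197,192), the red lamp at (245,177) and the tray at (360,187). A tall toolbox wall runs just behind both. I'll measure these, and the toolbox clearance too.

```bash
python3 - <<'E'
from h import *
a=snap('top'); 
G=cast(a,cen(blobs(a,(45,90,90),(85,255,255))[0]),.101)[0]
R=[k for k in blobs(a,(0,150,90),(5,255,255)) if 235<cen(k)[0]<255][0]; R=cast(a,cen(R),.101)[0]
print('lamps',G,R,np.linalg.norm(G-R),np.degrees(np.arctan2(*(R-G)[:2][::-1])))
b=snap('scene')
Gs=cast(b,(229.2,222.4),.101);Rs=cast(b,(238.5,192.6),.101);print('scene',Gs,Rs)
k=blobs(a,(95,110,50),(125,255,255))[0]
r=cv2.minAreaRect(cast(a,k.reshape(-1,2),.036)[:,:2].astype(np.float32));print('tray',r)
# toolbox front wall: top edge in top view, its foot line
print('wall foot/top z=0', cast(a,[(62,160),(200,148),(410,108)],0))
for z in (.1,.15,.2,.25): print(z,cast(a,[(30,133),(220,105),(415,86)],z)[:,:2].round(3).tolist(), 'scene',cast(b,[(245,78),(70,215)],z)[:,:2].round(3).tolist())
i=cv2.resize(a['image'][80:250,20:420],(800,340),interpolation=cv2.INTER_CUBIC)
cv2.imwrite('pics/crop.png',i[:,:,::-1])
E
```

```text
lamps [0.50736496 0.14707808 0.101     ] [0.53956727 0.03786612 0.101     ] 0.11386062227891862 -73.57128451399538
scene [[0.50781976 0.14764514 0.101     ]] [[0.54079408 0.03706499 0.101     ]]
tray ((0.5258498787879944, -0.23918037116527557), (0.15154731273651123, 0.193264901638031), 11.90196418762207)
wall foot/top z=0 [[ 0.61567128  0.5184636   0.        ]
 [ 0.63846911  0.15493129  0.        ]
 [ 0.74077481 -0.39387087  0.        ]]
0.1 [[0.659, 0.56], [0.713, 0.095], [0.759, -0.374]] scene [[0.877, -0.723], [0.813, 0.244]]
0.15 [[0.641, 0.531], [0.693, 0.091], [0.736, -0.354]] scene [[0.806, -0.571], [0.748, 0.302]]
0.2 [[0.624, 0.501], [0.673, 0.086], [0.714, -0.334]] scene [[0.734, -0.419], [0.682, 0.36]]
0.25 [[0.607, 0.472], [0.653, 0.081], [0.691, -0.314]] scene [[0.662, -0.267], [0.617, 0.418]]
```

View pics/crop.png

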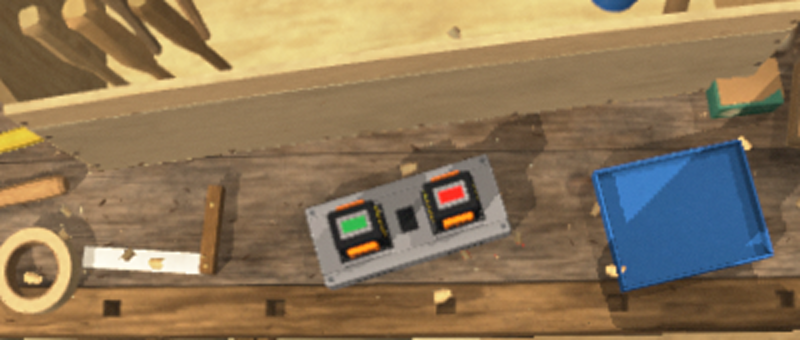

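The lamp spacing measures 113.9 mm against 114 given, and the tray 151.5 x 193 mm against 150 x 190, so both fixes look right. The charger yaw is about 16.4°. I'll approach with a retracted sweep and take a closer look with the wrist camera.

```bash
cat >> h.py <<'E'
from scipy.spatial.transform import Rotation as Ro
def down(yaw):  # degrees of tool y in world
    y=np.array([np.cos(np.radians(yaw)),np.sin(np.radians(yaw)),0]);z=np.array([0,0,-1.])
    q=Ro.from_matrix(np.c_[np.cross(y,z),y,z]).as_quat(); return [q[3],q[0],q[1],q[2]]
E
python3 - <<'E'
from h import *
a=snap('top')
for z in (.3,.4,.5): print('bar',z,cast(a,[(30,42),(200,17),(330,2)],z)[:,:2].round(3).tolist())
s=manip.state(); print(s['eef_rot'],s['t'])
for y in (16.4,196.4):
    print(y,manip.ik([.49,.142,.22],down(y)))
manip.servo_line([.3,-.3,.25],vel=.25)
y=min((16.4,196.4),key=lambda y:abs(manip.ik([.43,.124,.25],down(y))[5]))
manip.move_pose([.43,.124,.25],down(y))
s=manip.state(); print(y,s['tcp_pos'],s['t'],np.round(s['joints'],2))
c=snap('wrist','w1'); print(-c['R'].T@c['t'])
snap('scene','s1')
E
```

```text
bar 0.3 [[0.787, 0.47], [0.821, 0.118], [0.852, -0.141]]
bar 0.4 [[0.726, 0.408], [0.755, 0.103], [0.782, -0.121]]
bar 0.5 [[0.665, 0.346], [0.69, 0.088], [0.713, -0.102]]
[-4.81475655e-04  9.81164118e-01  1.93175413e-01 -3.63642917e-05] 0.25
16.4 [ 1.27383945e-01 -5.47626527e-02  1.82414259e+00 -4.44089210e-16
  1.37221272e+00 -1.58850052e-01]
196.4 NoneTraceback (most recent call last):
  File "<stdin>", line 8, in <module>
  File "<stdin>", line 8, in <lambda>
TypeError: 'NoneType' object is not subscriptable
```

```bash
python3 - <<'E'
from h import *
manip.move_pose([.45,.13,.25],down(16.4))
s=manip.state(); print(s['tcp_pos'],s['t'],np.round(s['joints'],2))
c=snap('wrist','w1'); print(-c['R'].T@c['t'])
for nm,lo,hi in(('green',(45,90,90),(85,255,255)),('orange',(7,150,120),(20,255,255)),('red',(0,150,90),(5,255,255))):
    for k in blobs(c,lo,hi,40)[:5]:
        z=.1015 if nm!='orange' else .086
        print(nm,cv2.contourArea(k),np.round(cen(k),1),cv2.boundingRect(k),cast(c,cen(k),z)[0].round(4))
E
```

```text
[0.4502392  0.1291192  0.24991016] 3.2167 [ 0.11 -0.18  1.88 -0.    1.44 -0.17]
[0.4272406  0.20980236 0.41234354]
green 282.5 [315.7 177. ] (309, 165, 14, 26) [0.5077 0.15   0.1015]
orange 252.0 [288.  170.9] (284, 153, 9, 37) [0.4819 0.1452 0.086 ]
orange 179.0 [285.6 263.1] (282, 247, 8, 32) [0.5126 0.0419 0.086 ]
red 119.5 [310.5 272.5] (305, 267, 12, 12) [0.5383 0.0466 0.1015]
```

View pics/w1.png

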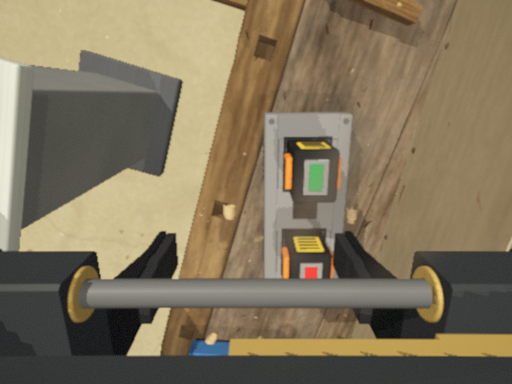

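The wrist view has the green lamp at (316,177), which casts to within 3 mm of the top and scene fixes. The charger's sides line up with the tool axes. I'm descending to squeeze the buttons.

```bash
python3 - <<'E'
from h import *
P=[.5076,.148]; q=down(16.4)
manip.servo_line(P+[.2],rot=q,vel=.15)
print(manip.servo_line(P+[.053],vel=.08,stop_force=15),manip.state()['tcp_pos'])
manip.command_gripper(0.0); manip.dwell(.3)
s=manip.state();print(s['opening']*87,s['grasp_force'],s['contact_force'],s['t'])
if s['opening']*87<50 and s['opening']>.5:
    print(manip.servo_line(P+[.09],vel=.05,stop_force=30))
    s=manip.state();print(s['tcp_pos'],s['opening']*87,s['grasp_force'],s['contact_force'],s['t'])
snap('scene','s2')
E
```

```text
False [0.50798037 0.14805628 0.05347711]
45.51030184123505 30.00042048515752 [-1.25585853  0.22632595  5.14669045] 7.0
False
[0.50730502 0.14795457 0.08976012] 45.827859420265675 29.997680219676113 [-0.68104739 -1.24004348 -4.95315392] 7.8917
```

View pics/s2.png

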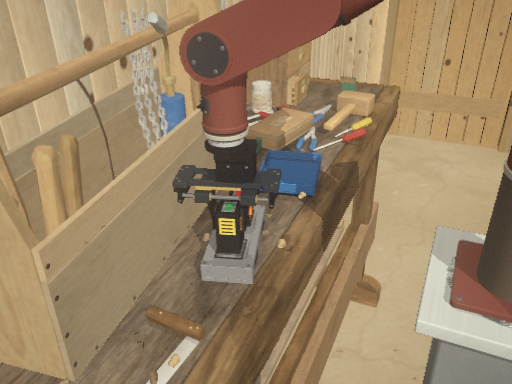

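The pack is up, carrying about 5 N, the green lamp showing at about (229,208) between the fingers and the grip steady. Next I carry it to the tray and lower it until it touches.

```bash
python3 - <<'E'
from h import *
T=[.526,-.239]; q=down(11.9)
manip.servo_line([.5073,.148,.20],vel=.12)
manip.servo_line(T+[.20],rot=q,vel=.15)
s=manip.state();print(s['opening']*87,s['contact_force'],s['t'])
manip.servo_line(T+[.075],vel=.1)
print(manip.servo_line(T+[.050],vel=.02,stop_force=6))
s=manip.state();print(s['tcp_pos'],s['opening']*87,s['contact_force'],s['t'])
snap('scene','s3')
E
```

```text
46.00351422213115 [-3.72477240e-01  4.95833815e-03 -5.00136205e+00] 11.7417
True
[ 0.52587147 -0.23895678  0.05541168] 45.70828227074029 [-1.11317335  0.43149387  5.3963974 ] 14.0583
```

View pics/s3.png

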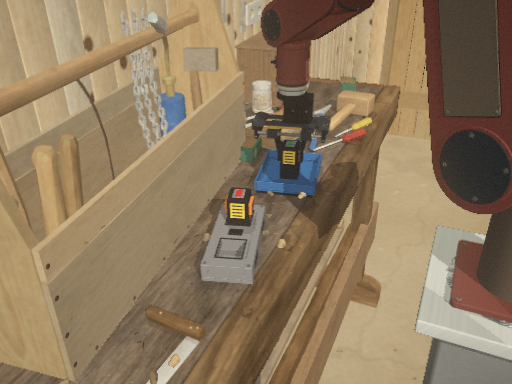

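The pack stands in the tray at about (290,160). It made contact at TCP z = 0.0554, as predicted, and the red pack is still in its bay at (239,206). I'll release and retreat straight up.

```bash
python3 - <<'E'
from h import *
manip.command_gripper(1.0); manip.dwell(.2)
manip.servo_line([.526,-.239,.22],vel=.12)
manip.servo_line([.40,-.32,.24],vel=.15); manip.dwell(.5)
s=manip.state();print(s['opening'],s['contact_force'],s['t'])
c=snap('scene','s4'); a=snap('top')
g=[k for k in blobs(a,(45,90,90),(85,255,255)) if 316<cen(k)[0]<406 and 150<cen(k)[1]<226]
print([cast(a,cen(k),.103)[0] for k in g])
E
```

```text
0.9963247059976257 [-0.91396295 -0.04054477 -0.09780465] 18.4583
[array([ 0.52482281, -0.24010955,  0.103     ])]
```

View pics/s4.png

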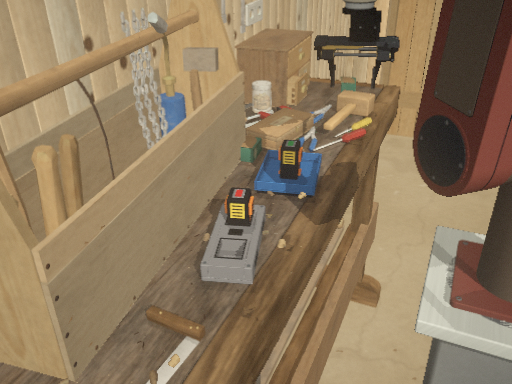

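The green-lamp pack stands upright and free in the tray at (290,158). The red-lamp pack is still in the charger at (239,206), and the robot is clear of everything.

```bash
python3 -c "
from bench import manip
print(manip.finish_job())"
```

```text
the job is handed in; nothing more can be done
None
```

The charged (green-lamp) pack is standing upright and released in the blue tray, the red-lamp pack is still in the charger, and the job was handed in at about 18.5 s on the robot's clock; no verdict came back.

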